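# Find the case with the loose part

## Robot

A 6-joint arm with a two-finger parallel gripper is mounted at the origin on the work surface. World frame = base frame: x ahead of the robot, y to its left, z up, the work surface at z = 0. Lengths are in mm, angles in degrees, forces in N, time in s.
With the tool pointing down it reaches from about 300 to 850 mm from the base axis. Payload 4.2 kg.
Tool frame: the origin (TCP) lies midway between the tips of the shut fingers; the grasp point (between the pads) lies 19 mm behind it (pinch_z is the distance from the TCP to the grasp point, in mm); z points along the fingers, y is the line along which they close (so a half turn about z gives the same grasp; the last joint's range is limited). The gripper opens to 91 mm and grips with 3 to 60 N. Pads are 32 mm wide; open, the fingers measure 118 mm over their backs; the gripper's body (76 mm by 178 mm) begins 60 mm behind the grasp point.
Start: joints at [74.714, 18.312, 89.639, -0, 72.044, -1.146], TCP at [140.475, 557.593, 213.976] pointing down, gripper open.
Joint ranges: [-177.97, 177.97], [-48.28, 115.42], [12.27, 149.76], [-77.06, 257.06], [2.81, 150.46], [-146.56, 146.56]. Speed limits (degrees/s): [147.25, 147.25, 180, 180, 180, 180].

## Interface

Orientations are given as [roll, pitch, yaw] about the fixed x, y, z axes, in that order (R = Rz(yaw) Ry(pitch) Rx(roll)).
In Python, from workcell import * gives the robot as it stands.
- The arm moves only by the tool step_arm, never from a script. Its argument "steps" is a list of rows, each a list of 7 numbers: the turn, a rotation vector about the tool's x, y, z in degrees, then the shift along the tool's x, y, z in mm, then the opening, from 0 (shut) to 1 (fully open). In form: [[rx, ry, rz, x, y, z, hand], ...]. A call has exactly 8 rows; each row shifts and turns the commanded pose from where the row before left it, along the tool's axes as they then stand; what a row does not reach is not made up. A row lasts 1/8 s, in which the tool goes at most 62.5 mm and 10.7 degrees, less where a joint would pass 70% of its speed; a pose out of reach is approached as far as the arm can. A call is refused whole if a number of a shift passes 62.5 or a number of a turn 10.7, either way. A call with a gripper value outside its range is refused whole. The fingers move at their own pace and stop on an object; "force" is the grip in N (left out, the last holds). Time passes only in rows, so rows that do not move let the fingers close, or fill a call up. It gives the time, the measured TCP pose, the force, the opening and the grip force at its end, in the units of the state.
- state(): the state, without advancing time (a new reading comes with each control period).
- grab_frame(name): name is "side" or "top"; returns a dict with "image" (480x640x3 uint8, blue, green, red), "fovy" (degrees; the focal length in pixels is half the picture's height over the tangent of half this angle, whatever the lens; pixels are square), "cx", "cy" (the principal point, pixels), "dist" ([k1, k2, p1, p2, k3] as OpenCV has them; the pictures are not rectified), "origin" and "rotation" of the camera in the world. Camera axes: x right, y down, z forward; pixel columns grow to the right and rows downward; lengths in mm; the calibration is good to about 2 mm. A picture is of the moment at which its call begins. There is no depth.
- job_done(): hands the job in; it is judged then, once.
The state is a dict: "time_s": time; "qpos": joint angles; "qvel": joint speeds; "effort": joint torques, N m; "ee_pos": TCP position; "ee_rot": TCP orientation; "force": force on the tool from outside, world axes, zero at the start; "torque": the same for the moment, N m; "gripper_width": finger opening in mm; "gripper_force": force on a finger pad.
Only numpy, scipy, OpenCV 4.12 (cv2) and the standard library are available. Lean on these libraries where they do the work, as an engineer would, in place of code of your own. Each camera call takes 0.05 s, during which the arm holds its last target. There are 200 camera calls.

## Task

Something has come loose inside one of the three sealed cases in the rack. Press the rack's red lever down until it clicks and stays down, which frees the cases, then lift each case and shake it a few centimetres from side to side, first the left, then the middle, then the right, putting those that do not rattle back upright in their own slots. Finish holding the one that rattles, level and still, over the middle of the red tray and at least 10 cm above it, without letting go; disturb nothing else on the bench.

Things in the scene. Friction and masses are not known exactly. Their poses are not given: they have to be found in the camera images.
- rack: Fixed aluminium plate, 225 (x) x 390 (y) x 8 mm, on the table. Its x points away from the robot, y left, z up; yaw within 0.2 rad. Origin at table height under the middle slot; plate from x = -80 to 145, y = -155 to 235 mm. Blue lip at x = -66 mm, 18 mm high; blue rail at x = 98 to 138 mm, 58 mm high. Slots 105 mm apart along y.
- keeper_tip (a point): Near edge of the middle orange tongue of the keeper, a steel bar that slides along rack x; its three tongues (66 to 74 mm above the table) reach about 15 mm over the far end of each case, so none can be lifted. Pressing the lever home draws it about 29 mm away from the robot, clear of the cases.
- lever (a joint): Angle of the sprung lever at the rack's left end: 0 = free (arm raised), grows as its red pad is pressed down. A spring pushes back with up to about 6 N at the pad until some 0.27 rad; then it snaps on and a detent holds it at about 0.39 rad (hard stop at 0.46).
- lever_pad (a point): Middle of the top of the lever's red pad (34 x 40 mm), moving with it. The hinge lies 100 mm beyond it, along rack y, at rack x = 60, y = 200 mm, 60 mm above the table. Free, the pad's top is about 87 mm above the table, held down about 48 mm; its two hinge cheeks are 76 mm high.
- case_left: The left (seen from the robot) of three like sealed cases, grey with white lid, 110 (x) x 62 (y) x 56 (z) mm, 0.30 to 0.37 kg in all; origin mid-underside. Stands on the plate, 43 mm from the next; grip across 62 mm. Two cases hold a fixed part; one, any of the three, hides a loose round part of the same weight (150 g) that rolls up to 64 mm along x (22 mm along y), knocking on the walls.
- slot_left (a point): Middle of the left slot, on the top face of the rack plate: where the left case belongs, its origin here.
- case_middle: The middle (seen from the robot) of three like sealed cases, grey with white lid, 110 (x) x 62 (y) x 56 (z) mm, 0.30 to 0.37 kg in all; origin mid-underside. Stands on the plate, 43 mm from the next; grip across 62 mm. Two cases hold a fixed part; one, any of the three, hides a loose round part of the same weight (150 g) that rolls up to 64 mm along x (22 mm along y), knocking on the walls.
- slot_middle (a point): Middle of the middle slot, on the top face of the rack plate: where the middle case belongs, its origin here.
- case_right: The right (seen from the robot) of three like sealed cases, grey with white lid, 110 (x) x 62 (y) x 56 (z) mm, 0.30 to 0.37 kg in all; origin mid-underside. Stands on the plate, 43 mm from the next; grip across 62 mm. Two cases hold a fixed part; one, any of the three, hides a loose round part of the same weight (150 g) that rolls up to 64 mm along x (22 mm along y), knocking on the walls.
- slot_right (a point): Middle of the right slot, on the top face of the rack plate: where the right case belongs, its origin here.
- tray_mid (a point): Middle of the mouth of the open red tray (170 x 150 x 25 mm, fixed on the table, right of the rack), 25 mm above the table.
- tape: Bystander: cream-yellow roll of tape, 96 mm across, 24 mm high, lying flat; origin under its centre.
- screwdriver: Bystander: loose screwdriver lying flat, origin near its middle.
- gearmotor: Bystander: small yellow gear motor, 95 x 22 x 21 mm, lying flat.
- relay_board: Bystander: small green board with a blue relay, 50 x 26 x 20 mm.
- marker: Bystander: red marker pen lying flat, about 130 mm long, 14 mm thick.
- meter: Bystander: yellow hand multimeter lying flat, 90 x 150 x 45 mm.
Mind the look-alikes: they are no part of the job. Leave any purple look-alike of the case_left alone. What is shaped like the case_right but pink is not meant.

How it is judged:
By the outcome, as a careful person would: the job done as asked, in the order asked, and still so for the second after the job is handed in, while the arm keeps its last pose, push and grip.
It also fails if it takes over 72 s, if anything falls off the work surface, if the arm or the gripper's body presses on something with over 40 N, if the wrist force passes 120 N, or if a joint passes its speed limit or range.

## Working session

There is one attempt and no reset: what is moved stays moved. The work goes in short steps, Python scripts to look and compute and a tool call to move; the robot and the scene stay as the last step left them, time stands still between calls to the robot, and variables do not carry over. Pictures are saved under pics/ and viewed, at most 10 in all, crops included, and the job is handed in when it is done.

Besides the shell and the picture viewer there is one more tool, called after "Request:" as name([rows], argument=value, ...), one row to a line, values as JSON. step_arm: Moves the arm, as the interface text tells. Its arguments: {"type":"object","properties":{"steps":{"type":"array","items":{"type":"array","items":{"type":"number"}}},"force":{"type":"number"}},"required":["steps"]}

```bash
mkdir -p pics
python3 - <<'E'
from workcell import *
import cv2
for n in("top","side"):
    f=grab_frame(n); cv2.imwrite(f"pics/{n}0.png",f["image"]); print(n,{k:f[k] for k in f if k!="image"})
print(state())
E
```

```text
top {'fovy': 56.88013176276626, 'cx': 324.758834063204, 'cy': 239.22913831943248, 'dist': array([-0.04176839,  0.        ,  0.        ,  0.        ,  0.        ]), 'origin': array([ 344.52850164,   86.8759875 , 1195.36469326]), 'rotation': array([-170.69663262,   -1.02078879,  -88.87351621])}
side {'fovy': 43.09236017155502, 'cx': 324.6222656794573, 'cy': 238.30205747757114, 'dist': array([0.05019112, 0.        , 0.        , 0.        , 0.        ]), 'origin': array([  -65.84044403, -1013.4909726 ,   891.69098327]), 'rotation': array([-123.79729351,   -0.37108182,  -28.12209198])}
{'time_s': 0.1, 'qpos': array([ 7.47118338e+01,  1.83488483e+01,  8.97002537e+01, -1.56792026e-03,
        7.20413705e+01, -1.14473236e+00]), 'qvel': array([ 0.05832031, -0.09151216, -0.21104892, -0.04576982, -0.00850531,
        0.06033041]), 'effort': array([-6.17203350e-04, -4.13331163e+01, -2.32508361e+01,  7.28325779e-02,
        4.20570828e-02, -4.21920060e-05]), 'ee_pos': array([140.38068498, 557.14343478, 213.18993242]), 'ee_rot': array([-1.79909516e+02, -3.16992443e-04,  1.65857051e+02]), 'force': array([-0.71009137, -0.6310611 ,  1.04280808]), 'torque': array([-0.01353905, -0.01166227, -0.00414408]), 'gripper_force': 0.0, 'gripper_width': 91.28100195635103}
```

View pics/top0.png

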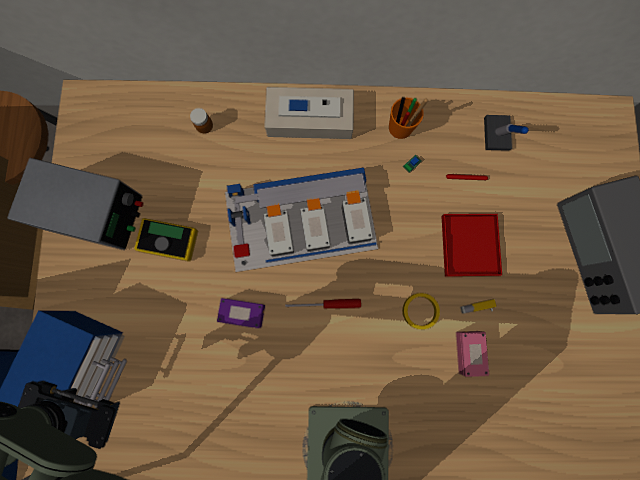

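View pics/side0.png

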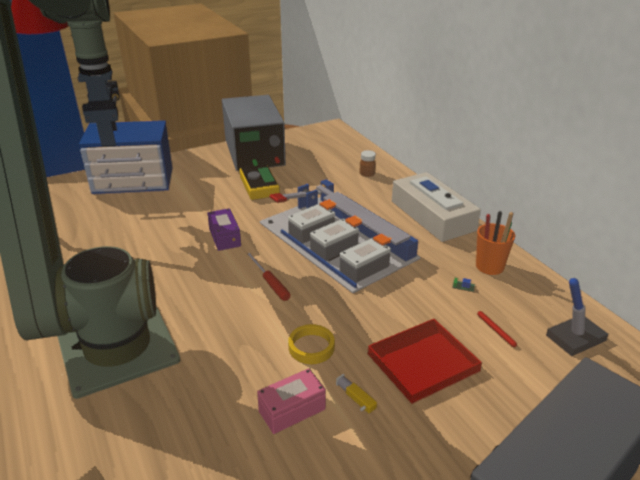

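The top view shows the rack at (228–380, 170–270) with the red lever pad at (241, 251). The cases are at about (278, 230), (315, 227) and (357, 220), and the tray at (472, 245). The side view shows the same layout. I'll zoom in for precise points.

```bash
cat > h.py <<'E'
import numpy as np, cv2
from scipy.spatial.transform import Rotation as Ro
def cam(f):
    R=Ro.from_euler('xyz',f["rotation"],degrees=True).as_matrix()
    fl=240/np.tan(np.radians(f["fovy"]/2))
    K=np.array([[fl,0,f["cx"]],[0,fl,f["cy"]],[0,0,1]]); return K,np.array(f["dist"]),R,np.array(f["origin"])
def proj(f,P):
    K,d,R,o=cam(f); return cv2.projectPoints(np.atleast_2d(P).astype(float),cv2.Rodrigues(R.T)[0],-R.T@o,K,d)[0][:,0]
def back(f,uv,z):
    K,d,R,o=cam(f); n=cv2.undistortPoints(np.atleast_2d(uv).astype(float)[:,None],K,d)[:,0]
    r=np.c_[n,np.ones(len(n))]@R.T; return o+r*((z-o[2])/r[:,2])[:,None]
def rack(p,P):
    c,s=np.cos(p[2]),np.sin(p[2]); P=np.atleast_2d(P).astype(float); return np.c_[p[0]+c*P[:,0]-s*P[:,1],p[1]+s*P[:,0]+c*P[:,1],P[:,2]]
E
python3 - <<'E'
import cv2
a=cv2.imread('pics/top0.png')[160:280,222:387]; cv2.imwrite('pics/c1.png',cv2.resize(a,None,fx=4.8,fy=4.8,interpolation=2))
a=cv2.imread('pics/side0.png')[175:295,255:425]; cv2.imwrite('pics/c2.png',cv2.resize(a,None,fx=4.7,fy=4.7,interpolation=2))
E
```

```text
(no output)
```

View pics/c1.png

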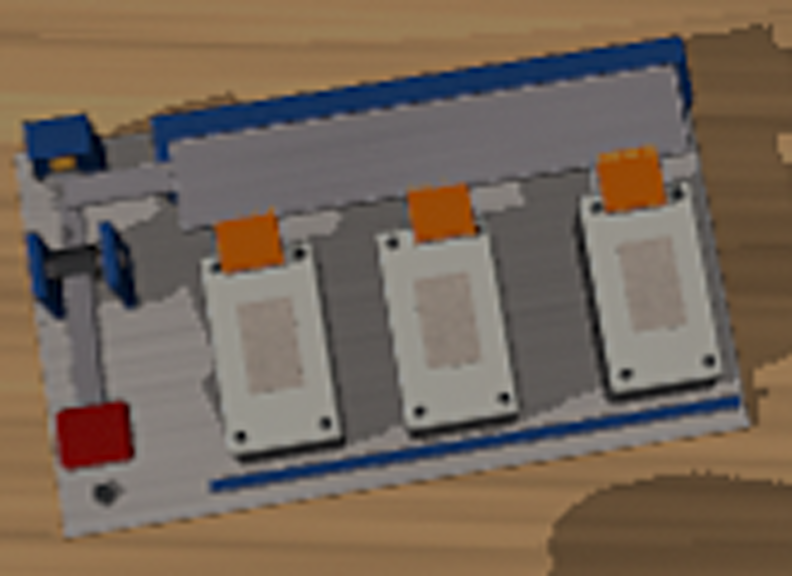

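View pics/c2.png

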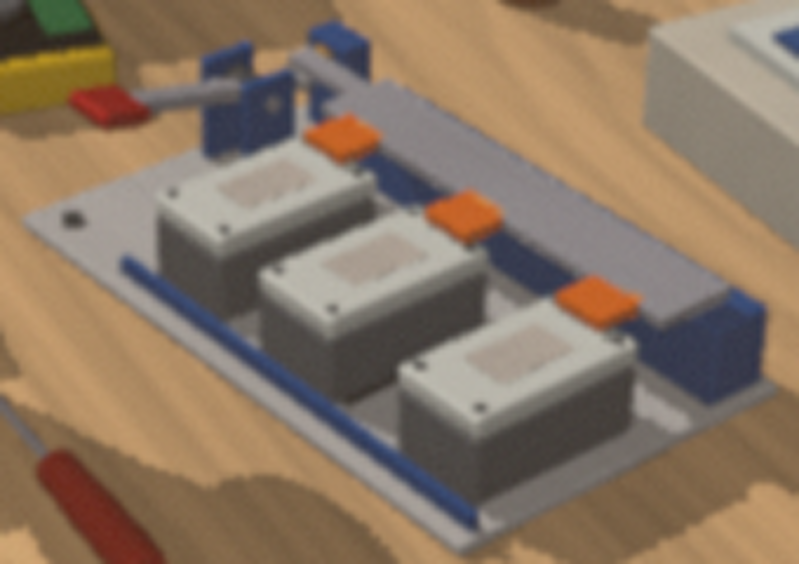

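The zooms show the plate corners, tongues, pad and lid screws clearly. The cases sit a few mm off uniform spacing. Next I'll fit the rack, case, pad and tray poses from both views.

```bash
cat > fit.py <<'E'
from workcell import *
from h import *
from scipy.optimize import least_squares as ls
T,S=grab_frame("top"),grab_frame("side")
t=lambda a:(np.array(a,float)+.5)/4.8-.5+[222,160]
s=lambda a:(np.array(a,float)+.5)/4.7-.5+[255,175]
# rack
PT=[([-80,235,8],(66,537)),([-80,-155,8],(748,425)),([145,235,8],(18,155))]
PS=[([-80,235,8],(27,220)),([-80,-155,8],(464,550)),([145,-155,8],(774,385))]
def r(p): return np.r_[(proj(T,rack(p,[a for a,_ in PT]))-t([b for _,b in PT])).ravel(),(proj(S,rack(p,[a for a,_ in PS]))-s([b for _,b in PS])).ravel()]
o=ls(r,[500,100,.15],x_scale=[1,1,.01]); p=o.x; print("rack",p,np.degrees(p[2]),o.fun.round(1))
np.save('rack.npy',p)
for n,y in(("L",105),("M",0),("R",-105)): print("slot",n,rack(p,[0,y,8])[0].round(1))
def tri(a,b):
    f=lambda q:np.r_[(proj(T,q)-a).ravel(),(proj(S,q)-b).ravel()]
    o=ls(f,[500,100,60]); return o.x,o.fun.round(1)
def inr(q):
    c,s_=np.cos(p[2]),np.sin(p[2]); d=q[:2]-p[:2]; return np.array([c*d[0]+s_*d[1],-s_*d[0]+c*d[1]]).round(1)
sc={"L":[(240,437),(326,423),(215,267),(299,254),(270,345)],"M":[(420,411),(503,397),(392,243)],"R":[(626,373),(709,360),(597,207),(679,191),(653,284)]}
ss={"L":[(173,193),(224,229),(266,184)],"M":[(280,270),(333,308),(374,258)],"R":[(420,365),(480,407),(518,350)]}
lab={"L":(270,345),"M":(447,320),"R":(653,284)}
for n in sc:
    q,e=tri(t(lab[n]),s(ss[n][2])); W=back(T,t(sc[n]),64)
    d=W[2]-W[0]; d2=W[0]-W[1]
    WS=back(S,s(ss[n]),64)
    print(n,"label3d",q.round(1),e,"rackxy",inr(q),"top64",back(T,t(lab[n]),64)[0].round(1),inr(back(T,t(lab[n]),64)[0]),"side64",inr(WS[2]),"yaw",np.degrees([np.arctan2(d[1],d[0]),np.arctan2(-d2[0],d2[1])]).round(1),"side",np.degrees(np.arctan2(-(WS[0]-WS[1])[0],(WS[0]-WS[1])[1])).round(1))
q,e=tri(t((95,434)),s((110,105)));print("pad",q,e,inr(q))
for c in [(250,242),(442,212),(631,178)]: print("tongue",inr(back(T,t(c),74)[0]))
# tray mouth corners top
from itertools import chain
im=T["image"].astype(int); m=((im[...,2]>70)&(im[...,1]<40)&(im[...,0]<40)).astype('uint8'); m[:, :430]=0;m[:200]=0;m[290:]=0
c=max(cv2.findContours(m,0,2)[0],key=cv2.contourArea); rc=cv2.minAreaRect(c);print(rc,back(T,rc[0],25),back(T,cv2.boxPoints(rc),25).round())
E
python3 fit.py
```

```text
rack [5.66597725e+02 9.08138289e+01 1.82609937e-01] 10.4627787112109 [-0.   0.5  0.8  0.8 -0.6 -0.3 -0.8 -0.9 -0.3 -0.5  1.8 -0.2]
slot L [547.5 194.1   8. ]
slot M [566.6  90.8   8. ]
slot R [585.7 -12.4   8. ]
L label3d [546.8 192.8  63.3] [-0.2  0.5  0.5 -0.1] rackxy [ -1.  103.9] top64 [547.9 192.3  64. ] [ -0.  103.2] side64 [ -2.9 103.5] yaw [10.5 10.6] side 10.4
M label3d [562.5  97.6  64.5] [-0.2  0.5  0.5 -0.1] rackxy [-2.8  7.4] top64 [563.8  97.1  64. ] [-1.6  6.7] side64 [-3.5  8.4] yaw [10.8 11. ] side 10.0
R label3d [584.4 -13.6  66.4] [-0.2  0.5  0.5 -0.1] rackxy [  -1.4 -105.9] top64 [586.3 -14.5  64. ] [   0.3 -107.1] side64 [  -0.3 -103.1] yaw [10.4 10.3] side 10.6
pad [493.41528094 281.49244836  82.57007876] [-0.2  0.5  0.6 -0.1] [-37.3 200.8]
tongue [ 55.7 105.1]
tongue [55.7  0.2]
tongue [  58.2 -104.3]
((471.5515441894531, 244.511474609375), (62.415382385253906, 57.9809455871582), 88.53119659423828) [[ 531.15689861 -326.81324306   25.        ]] [[ 613. -247.   25.]
 [ 622. -408.   25.]
 [ 450. -405.   25.]
 [ 443. -248.   25.]]
```

Request:
step_arm([
  [0, 0, -3.1, -51, -23, 0, 0],
  [0, 0, -3.1, -50, -25, 0, 0],
  [0, 0, -3.1, -48, -28, 0, 0],
  [0, 0, -3.1, -47, -30, 0, 0],
  [0, 0, -3.1, -45, -33, 0, 0],
  [0, 0, -3.1, -43, -35, 5, 0],
  [0, 0, -3.1, -41, -37, 15, 0],
  [0, 0, -2.9, -39, -39, 25, 0],
], force=40)

```text
time_s: 1.2
ee_pos: [493.8, 284.0, 169.3]
ee_rot: [179.9, 0.1, -169.5]
force: [-0.3, 0.1, 0.5]
gripper_width: 14.1
gripper_force: 0.0
```

Request:
step_arm([
  [0, 0, 0, 3.5, -3.5, 40, 0],
  [0, 0, 0, 0, 0, 32, 0],
  [0, 0, 0, 0, 0, 10, 0],
  [0, 0, 0, 0, 0, 8, 0],
  [0, 0, 0, 0, 0, 8, 0],
  [0, 0, 0, 0, 0, 8, 0],
  [0, 0, 0, 0, 0, 8, 0],
  [0, 0, 0, 0, 0, 5, 0],
])

```text
time_s: 2.2
ee_pos: [489.7, 281.2, 49.8]
ee_rot: [180.0, 0.1, -169.5]
force: [1.4, -0.0, 2.2]
gripper_width: 0.5
gripper_force: 1.1
```

Request:
step_arm([
  [0, 0, 0, 0, 0, 3, 0],
  [0, 0, 0, 0, 0, 2, 0],
  [0, 0, 0, 0, 0, 1, 0],
  [0, 0, 0, 0, 0, 0, 0],
  [0, 0, 0, 0, 0, 0, 0],
  [0, 0, 0, 0, 0, 0, 0],
  [0, 0, 0, 0, 0, -20, 0],
  [0, 0, 0, 0, 0, -40, 0],
])

```text
time_s: 3.2
ee_pos: [486.4, 279.5, 102.0]
ee_rot: [-179.9, -0.5, -169.5]
force: [0.0, 0.4, 0.3]
gripper_width: 0.3
gripper_force: 0.0
```

Run:
```python
from workcell import *
import cv2,numpy as np
print(state()['ee_pos'])
a=grab_frame("top")["image"][160:280,222:387];b=grab_frame("side")["image"][175:295,255:425]
cv2.imwrite('pics/l1.png',np.vstack([cv2.resize(a,(400,290),interpolation=2),cv2.resize(b,(400,290),interpolation=2)]))
```

```text
[486.4147918  279.52964302 102.0108868 ]
```

View pics/l1.png

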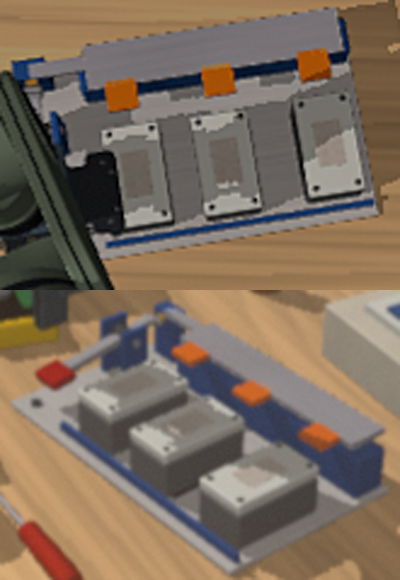

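The keeper is drawn back (the tongues are clear of the lids in both views) and the lever stays down at about (55, 373) in the composite. Moving on to the left case.

Request:
step_arm([
  [0, 0, 0, -11, -24, -5, 0.9],
  [0, 0, 0, -11, -24, -5, 0.9],
  [0, 0, 0, -11, -24, 0, 0.9],
  [0, 0, 0, -10.6, -24.6, 0, 0.9],
  [0, 0, 0, 0, 0, 0, 0.9],
  [0, 0, 0, 0, 0, 0, 0.9],
  [0, 0, 0, 0, 0, 10, 0.9],
  [0, 0, 0, 0, 0, 10, 0.9],
])

```text
time_s: 4.3
ee_pos: [548.8, 194.3, 93.0]
ee_rot: [180.0, -0.0, -169.5]
force: [0.5, 0.1, 0.3]
gripper_width: 77.6
gripper_force: 0.0
```

```bash
cat > st.py <<'E'
from workcell import *
import numpy as np,sys
p=np.load('rack.npy')
def q(s):
    d=s['ee_pos'][:2]-p[:2];c,n=np.cos(p[2]),np.sin(p[2]);return np.array([c*d[0]+n*d[1],-n*d[0]+c*d[1],s['ee_pos'][2]]).round(1)
def rot(v): c,n=np.cos(p[2]),np.sin(p[2]); return np.array([c*v[0]+n*v[1],-n*v[0]+c*v[1],v[2]])
s=state();print(s['time_s'],q(s),s['ee_rot'].round(2),s['gripper_width'].round(1),s['gripper_force'].round(1))
for i in range(int(sys.argv[1]) if len(sys.argv)>1 else 0):
    s=state();print(s['time_s'].__round__(2),"F",rot(s['force']).round(2),"T",rot(s['torque']).round(4),q(s));grab_frame("top")
E
python3 st.py 1
```

```text
Traceback (most recent call last):
  File "st.py", line 7, in <module>
    s=state();print(s['time_s'],q(s),s['ee_rot'].round(2),s['gripper_width'].round(1),s['gripper_force'].round(1))
                                                          ^^^^^^^^^^^^^^^^^^^^^^^^
AttributeError: 'float' object has no attribute 'round'
```

Request:
step_arm([
  [0, 0, 0, 2.3, -1.5, 0, 0.9],
  [0, 0, 0, 0, 0, 25, 0.9],
  [0, 0, 0, 0, 0, 25, 0.9],
  [0, 0, 0, 0, 0, 15, 0.9],
  [0, 0, 0, 0, 0, 6, 0.9],
  [0, 0, 0, 0, 0, 0, 0],
  [0, 0, 0, 0, 0, 0, 0],
  [0, 0, 0, 0, 0, 0, 0],
])

```text
time_s: 5.3
ee_pos: [548.1, 192.1, 23.8]
ee_rot: [180.0, 0.1, -169.5]
force: [-0.1, 0.4, 1.1]
gripper_width: 62.0
gripper_force: 40.0
```

```bash
sed -i "s/s\['gripper_width'\].round(1),s\['gripper_force'\].round(1)/round(s['gripper_width'],1),round(s['gripper_force'],1)/" st.py; python3 st.py 1
```

```text
5.3 [  0.3 103.   23.8] [ 1.7998e+02  1.0000e-01 -1.6954e+02] 62.0 40.0
5.3 F [-0.01  0.44  1.15] T [-0.0477  0.0525  0.0321] [  0.3 103.   23.8]
```

Request:
step_arm([
  [0, 0, 0, 0, 0, -15, 0],
  [0, 0, 0, 0, 0, -30, 0],
  [0, 0, 0, 0, 0, -30, 0],
  [0, 0, 0, 0, 0, -25, 0],
  [0, 0, 0, 0, 30, 0, 0],
  [0, 0, 0, 0, -30, 0, 0],
  [0, 0, 0, 0, -30, 0, 0],
  [0, 0, 0, 0, 30, 0, 0],
])

```text
time_s: 6.35
ee_pos: [547.8, 188.7, 123.4]
ee_rot: [-179.9, -0.0, -169.8]
force: [0.6, 1.1, -3.3]
gripper_width: 61.6
gripper_force: 40.0
```

```bash
python3 st.py 10
```

```text
6.35 [ -0.7  99.6 123.4] [-1.7991e+02 -3.0000e-02 -1.6981e+02] 61.6 40.0
6.35 F [ 0.78  0.97 -3.31] T [ 0.1372 -0.0574 -0.0037] [ -0.7  99.6 123.4]
6.4 F [ 0.63  3.3  -2.82] T [ 0.3369 -0.0073 -0.0271] [ -0.6 105.1 123.5]
6.45 F [-0.54  0.16 -3.48] T [ 0.01   -0.0113 -0.0086] [ -0.7 104.2 123.4]
6.5 F [-0.18 -0.31 -4.64] T [-0.0999  0.0101  0.0299] [ -0.7 103.4 123.3]
6.55 F [-0.01  1.05 -2.79] T [-0.0214  0.0397  0.0228] [ -0.7 103.  123.3]
6.6 F [-0.76 -0.24 -3.44] T [-0.0112 -0.0798 -0.0149] [ -0.7 102.7 123.2]
6.65 F [-0.38 -0.54 -3.81] T [ 0.0635  0.0034 -0.003 ] [ -0.7 102.6 123.1]
6.7 F [-0.5   0.47 -4.06] T [-0.0119  0.0132  0.016 ] [ -0.6 102.5 123.1]
6.75 F [-0.21  0.09 -3.25] T [-0.0014 -0.0175  0.0176] [ -0.6 102.6 123. ]
6.8 F [-0.48 -0.6  -3.28] T [0.0478 0.071  0.0092] [ -0.5 102.5 123. ]
```

Request:
step_arm([
  [0, 0, 0, 0, 30, 0, 0],
  [0, 0, 0, 0, -30, 0, 0],
  [0, 0, 0, 0, -30, 0, 0],
  [0, 0, 0, 0, 30, 0, 0],
  [0, 0, 0, 35, 0, 0, 0],
  [0, 0, 0, -35, 0, 0, 0],
  [0, 0, 0, 35, 0, 0, 0],
  [0, 0, 0, -35, 0, 0, 0],
])

```text
time_s: 7.85
ee_pos: [540.2, 189.8, 120.5]
ee_rot: [-179.9, -0.7, -169.5]
force: [1.4, 1.0, -3.3]
gripper_width: 61.9
gripper_force: 40.0
```

```bash
python3 st.py 14
```

```text
7.85 [ -8.  102.1 120.5] [-179.92   -0.73 -169.51] 61.9 40.0
7.85 F [ 1.51  0.69 -3.34] T [ 0.0451 -0.1181  0.0152] [ -8.  102.1 120.5]
7.9 F [ 8.21 -0.2  -3.3 ] T [ 0.0793 -0.6747  0.008 ] [  2.6 102.6 122.3]
7.95 F [ 0.17 -0.57 -2.97] T [ 0.0131 -0.0451 -0.0341] [  2.4 102.7 123. ]
8.0 F [-1.76 -0.43 -4.26] T [ 0.0286  0.0109 -0.009 ] [  0.9 102.7 123. ]
8.05 F [-0.6  -1.12 -4.05] T [-0.0222  0.0282  0.0597] [ -0.  102.7 122.9]
8.1 F [ 0.25 -0.58 -3.65] T [-0.0245  0.0214  0.0145] [ -0.5 102.7 122.9]
8.15 F [ 0.17  0.54 -2.86] T [ 0.0259  0.0476 -0.0094] [ -0.8 102.8 122.9]
8.2 F [ 0.55  0.39 -2.92] T [ 0.021  -0.0189 -0.0415] [ -0.8 102.8 123. ]
8.25 F [ 0.3  -0.03 -3.24] T [ 0.0559 -0.007  -0.0343] [ -0.8 102.8 123. ]
8.3 F [-0.36 -0.72 -3.14] T [ 0.0505 -0.0195 -0.0211] [ -0.8 102.8 123.1]
8.35 F [-0.03  0.08 -2.97] T [-0.0171 -0.0161  0.0259] [ -0.7 102.9 123.1]
8.4 F [ 0.1  -0.34 -3.48] T [ 0.0183 -0.0303  0.0272] [ -0.7 102.9 123.1]
8.45 F [-0.21  0.12 -3.02] T [ 0.0527 -0.0331 -0.0042] [ -0.6 102.9 123.1]
8.5 F [ 0.06  0.73 -2.84] T [ 0.0312  0.0218 -0.0537] [ -0.5 102.9 123.1]
```

Request:
step_arm([
  [0, 6, 0, 0, 0, 0, 0],
  [0, 0, 0, 0, 0, 0, 0],
  [0, 0, 0, 0, 0, 0, 0],
  [0, 0, 0, 0, 0, 0, 0],
  [0, 0, 0, 0, 0, 0, 0],
  [0, 0, 0, 0, 0, 0, 0],
  [0, 0, 0, 0, 0, 0, 0],
  [0, 0, 0, 0, 0, 0, 0],
])

```text
time_s: 9.55
ee_pos: [547.5, 191.9, 123.0]
ee_rot: [180.0, -6.0, -169.5]
force: [-0.3, -0.1, -3.4]
gripper_width: 62.0
gripper_force: 40.0
```

```bash
cat > av.py <<'E'
import st
from st import *
F=[];T=[]
for i in range(14):
    s=state();F.append(rot(s['force']));T.append(rot(s['torque']));grab_frame("top")
print("F",np.mean(F,0).round(2),np.std(F,0).round(2),"T",np.mean(T,0).round(4),np.std(T,0).round(3),q(s))
E
python3 av.py
```

```text
9.55 [ -0.4 102.9 123. ] [ 180.     -5.99 -169.54] 62.0 40.0
F [-0.08 -0.1  -3.5 ] [0.39 0.61 0.47] T [ 0.0231 -0.0864 -0.0098] [0.032 0.029 0.035] [ -0.4 102.9 123. ]
```

Request:
step_arm([
  [0, -6, 0, 0, 0, 0, 0],
  [0, -6, 0, 0, 0, 0, 0],
  [0, 0, 0, 0, 0, 0, 0],
  [0, 0, 0, 0, 0, 0, 0],
  [0, 0, 0, 0, 0, 0, 0],
  [0, 0, 0, 0, 0, 0, 0],
  [0, 0, 0, 0, 0, 0, 0],
  [0, 0, 0, 0, 0, 0, 0],
])

```text
time_s: 11.25
ee_pos: [547.7, 191.9, 122.9]
ee_rot: [180.0, 6.0, -169.5]
force: [0.2, 0.1, -3.8]
gripper_width: 61.7
gripper_force: 40.0
```

```bash
python3 av.py
```

```text
11.25 [ -0.3 102.8 122.9] [ 180.      6.   -169.55] 61.7 40.0
F [ 0.14  0.18 -3.52] [0.41 0.46 0.46] T [ 0.027   0.0687 -0.0007] [0.028 0.023 0.03 ] [ -0.4 102.9 122.9]
```

Request:
step_arm([
  [0, 6, 0, 0, 1, 20, 0],
  [0, 0, 0, 0, 0, 30, 0],
  [0, 0, 0, 0, 0, 25, 0],
  [0, 0, 0, 0, 0, 15, 0],
  [0, 0, 0, 0, 0, 7, 0],
  [0, 0, 0, 0, 0, 2.5, 0],
  [0, 0, 0, 0, 0, 0, 0],
  [0, 0, 0, 0, 0, 0, 0.85],
])

```text
time_s: 12.95
ee_pos: [550.4, 193.6, 24.8]
ee_rot: [180.0, 0.2, -169.5]
force: [0.3, 0.5, 0.7]
gripper_width: 69.0
gripper_force: 0.0
```

```bash
python3 st.py 1
```

```text
12.95 [  2.7 104.   24.8] [ 1.7998e+02  1.5000e-01 -1.6954e+02] 69.0 0.0
12.95 F [0.34 0.41 0.66] T [ 0.0819 -0.0309 -0.034 ] [  2.7 104.   24.8]
```

Request:
step_arm([
  [0, 0, 0, 0, 0, 0, 0.9],
  [0, 0, 0, 0, 0, -30, 0.9],
  [0, 0, 0, 0, 0, -45, 0.9],
  [0, 0, 0, 2, -40, -5, 0.9],
  [0, 0, 0, 2, -40, 0, 0.9],
  [0, 0, 0, 0, -16.5, 0, 0.9],
  [0, 0, 0, 0, 0, 10, 0.9],
  [0, 0, 0, 0, 0, 0, 0.9],
])

```text
time_s: 14.0
ee_pos: [562.0, 98.5, 92.3]
ee_rot: [180.0, -0.1, -169.5]
force: [0.4, -0.4, -0.6]
gripper_width: 81.9
gripper_force: 0.0
```

```bash
python3 st.py 1
```

```text
14.0 [-3.1  8.3 92.3] [ 1.7996e+02 -1.5000e-01 -1.6952e+02] 81.9 0.0
14.0 F [ 0.33 -0.43 -0.6 ] T [ 0.0617 -0.0159  0.0114] [-3.1  8.3 92.3]
```

Request:
step_arm([
  [0, 0, 0, 0, -0.7, 25, 0.9],
  [0, 0, 0, 0, 0, 25, 0.9],
  [0, 0, 0, 0, 0, 14, 0.9],
  [0, 0, 0, 0, 0, 5, 0.9],
  [0, 0, 0, 0, 0, 0, 0],
  [0, 0, 0, 0, 0, 0, 0],
  [0, 0, 0, 0, 0, 0, 0],
  [0, 0, 0, 0, 0, 0, 0],
])

```text
time_s: 15.05
ee_pos: [563.8, 97.1, 25.4]
ee_rot: [180.0, 0.1, -169.5]
force: [-0.1, 0.3, 3.9]
gripper_width: 62.0
gripper_force: 40.0
```

```bash
python3 st.py 1
```

```text
15.05 [-1.7  6.7 25.4] [ 1.8000e+02  1.0000e-01 -1.6954e+02] 62.0 40.0
15.05 F [-0.04  0.28  3.89] T [0.0867 0.0896 0.0306] [-1.7  6.7 25.4]
```

Request:
step_arm([
  [0, 0, 0, 0, 0, -15, 0],
  [0, 0, 0, 0, 0, -30, 0],
  [0, 0, 0, 0, 0, -30, 0],
  [0, 0, 0, 0, 0, -25, 0],
  [0, 0, 0, 0, 30, 0, 0],
  [0, 0, 0, 0, -30, 0, 0],
  [0, 0, 0, 0, -30, 0, 0],
  [0, 0, 0, 0, 30, 0, 0],
])

```text
time_s: 16.1
ee_pos: [563.4, 93.9, 124.7]
ee_rot: [-179.9, -0.0, -169.8]
force: [0.7, 0.7, -3.4]
gripper_width: 62.0
gripper_force: 40.0
```

Request:
step_arm([
  [0, 0, 0, 0, 30, 0, 0],
  [0, 0, 0, 0, -30, 0, 0],
  [0, 0, 0, 0, -30, 0, 0],
  [0, 0, 0, 0, 30, 0, 0],
  [0, 0, 0, 35, 0, 0, 0],
  [0, 0, 0, -35, 0, 0, 0],
  [0, 0, 0, 35, 0, 0, 0],
  [0, 0, 0, -35, 0, 0, 0],
])

```text
time_s: 17.1
ee_pos: [554.7, 95.7, 122.1]
ee_rot: [180.0, -0.8, -169.6]
force: [2.1, 0.1, -1.8]
gripper_width: 61.7
gripper_force: 40.0
```

```bash
python3 st.py 12
```

```text
17.1 [-10.8   6.9 122.1] [ 179.97   -0.81 -169.55] 61.7 40.0
17.1 F [ 2.09 -0.3  -1.83] T [ 0.0476 -0.1547 -0.0135] [-10.8   6.9 122.1]
17.15 F [ 8.26 -0.95 -2.2 ] T [ 0.0065 -0.6586  0.0461] [  0.2   6.6 124.1]
17.2 F [-0.17  1.23 -1.96] T [ 0.0327 -0.0286  0.0559] [  0.    6.6 124.8]
17.25 F [-0.75  0.06 -2.56] T [-0.0066  0.0404  0.0327] [ -1.4   6.6 124.8]
17.3 F [-0.04  0.23 -3.43] T [0.0639 0.022  0.0246] [ -2.4   6.6 124.6]
17.35 F [ 0.15 -0.51 -2.78] T [ 0.0215  0.0063 -0.0378] [ -2.9   6.7 124.6]
17.4 F [ 0.22  1.26 -2.27] T [ 0.0531  0.0626 -0.0033] [ -3.    6.7 124.6]
17.45 F [-0.13 -0.25 -2.59] T [ 0.0152 -0.0095  0.005 ] [ -3.    6.7 124.6]
17.5 F [ 0.39 -0.34 -2.76] T [0.0306 0.0107 0.0035] [ -2.9   6.7 124.6]
17.55 F [-0.08  0.49 -2.9 ] T [-0.0258 -0.0206  0.0622] [ -2.8   6.7 124.6]
17.6 F [-0.77 -0.61 -2.64] T [ 0.0684 -0.008  -0.0211] [ -2.7   6.7 124.7]
17.65 F [-0.62  0.65 -3.57] T [ 0.0187 -0.0219 -0.0146] [ -2.6   6.7 124.7]
```

Request:
step_arm([
  [0, 6, 0, 0, 0, 0, 0],
  [0, 0, 0, 0, 0, 0, 0],
  [0, 0, 0, 0, 0, 0, 0],
  [0, 0, 0, 0, 0, 0, 0],
  [0, 0, 0, 0, 0, 0, 0],
  [0, 0, 0, 0, 0, 0, 0],
  [0, 0, 0, 0, 0, 0, 0],
  [0, 0, 0, 0, 0, 0, 0],
])

```text
time_s: 18.7
ee_pos: [563.1, 97.0, 124.6]
ee_rot: [180.0, -6.0, -169.5]
force: [0.5, -0.6, -2.3]
gripper_width: 62.0
gripper_force: 40.0
```

```bash
python3 av.py
```

```text
18.7 [ -2.3   6.7 124.6] [ 180.     -5.99 -169.54] 62.0 40.0
F [ 0.1  -0.18 -2.85] [0.45 0.35 0.76] T [ 0.0438 -0.1189  0.0032] [0.034 0.029 0.021] [ -2.3   6.7 124.6]
```

Request:
step_arm([
  [0, -6, 0, 0, 0, 0, 0],
  [0, -6, 0, 0, 0, 0, 0],
  [0, 0, 0, 0, 0, 0, 0],
  [0, 0, 0, 0, 0, 0, 0],
  [0, 0, 0, 0, 0, 0, 0],
  [0, 0, 0, 0, 0, 0, 0],
  [0, 0, 0, 0, 0, 0, 0],
  [0, 0, 0, 0, 0, 0, 0],
])

```text
time_s: 20.4
ee_pos: [563.2, 97.0, 124.5]
ee_rot: [180.0, 6.0, -169.5]
force: [-0.0, 0.2, -3.3]
gripper_width: 61.9
gripper_force: 40.0
```

```bash
python3 av.py
```

```text
20.4 [ -2.2   6.7 124.5] [ 180.      5.99 -169.54] 61.9 40.0
F [ 0.2  -0.04 -3.12] [0.47 0.56 0.38] T [ 0.0367  0.1283 -0.0082] [0.03  0.03  0.026] [ -2.3   6.7 124.5]
```

Request:
step_arm([
  [0, 6, 0, 0, -6.5, 20, 0],
  [0, 0, 0, 0, 0, 30, 0],
  [0, 0, 0, 0, 0, 25, 0],
  [0, 0, 0, 0, 0, 15, 0],
  [0, 0, 0, 0, 0, 7, 0],
  [0, 0, 0, 0, 0, 2.5, 0],
  [0, 0, 0, 0, 0, 0, 0],
  [0, 0, 0, 0, 0, 0, 0.9],
])

```text
time_s: 22.1
ee_pos: [567.3, 91.1, 26.3]
ee_rot: [-180.0, 0.1, -169.5]
force: [0.6, -0.2, -0.1]
gripper_width: 68.9
gripper_force: 0.0
```

```bash
python3 st.py 1
```

```text
22.1 [ 0.7  0.2 26.3] [-1.8000e+02  1.5000e-01 -1.6954e+02] 68.9 0.0
22.1 F [ 0.57 -0.3  -0.06] T [0.0454 0.0259 0.0146] [ 0.7  0.2 26.3]
```

Request:
step_arm([
  [0, 0, 0, 0, 0, 0, 0.9],
  [0, 0, 0, 0, 0, -30, 0.9],
  [0, 0, 0, 0, 0, -45, 0.9],
  [0, 0, 0, 0, -40, -5, 0.9],
  [0, 0, 0, 0, -40, 0, 0.9],
  [0, 0, 0, 0, -26, 0, 0.9],
  [0, 0, 0, 0, 0, 10, 0.9],
  [0, 0, 0, 0, 0, 0, 0.9],
])

```text
time_s: 23.15
ee_pos: [584.6, -12.7, 94.1]
ee_rot: [179.9, -0.1, -169.5]
force: [0.4, 1.2, 0.1]
gripper_width: 82.4
gripper_force: 0.0
```

```bash
python3 st.py 1
```

```text
23.15 [  -1.1 -105.    94.1] [ 1.7993e+02 -1.3000e-01 -1.6955e+02] 82.4 0.0
23.15 F [0.56 1.07 0.1 ] T [0.0494 0.005  0.0689] [  -1.1 -105.    94.1]
```

Request:
step_arm([
  [0, 0, 0, 0, -0.5, 25, 0.9],
  [0, 0, 0, 0, 0, 25, 0.9],
  [0, 0, 0, 0, 0, 15, 0.9],
  [0, 0, 0, 0, 0, 5, 0.9],
  [0, 0, 0, 0, 0, 0, 0],
  [0, 0, 0, 0, 0, 0, 0],
  [0, 0, 0, 0, 0, 0, 0],
  [0, 0, 0, 0, 0, 0, 0],
])

```text
time_s: 24.2
ee_pos: [586.3, -13.8, 26.0]
ee_rot: [-180.0, 0.1, -169.5]
force: [-0.2, 0.6, 3.4]
gripper_width: 61.7
gripper_force: 40.0
```

```bash
python3 st.py 1
```

```text
24.2 [   0.4 -106.5   26. ] [-1.7998e+02  1.0000e-01 -1.6954e+02] 61.7 40.0
24.2 F [-0.08  0.65  3.42] T [0.0936 0.0784 0.021 ] [   0.4 -106.5   26. ]
```

Request:
step_arm([
  [0, 0, 0, 0, 0, -15, 0],
  [0, 0, 0, 0, 0, -30, 0],
  [0, 0, 0, 0, 0, -30, 0],
  [0, 0, 0, 0, 0, -25, 0],
  [0, 0, 0, 0, 30, 0, 0],
  [0, 0, 0, 0, -30, 0, 0],
  [0, 0, 0, 0, -30, 0, 0],
  [0, 0, 0, 0, 30, 0, 0],
])

```text
time_s: 25.25
ee_pos: [586.0, -16.8, 125.2]
ee_rot: [-179.9, -0.0, -169.8]
force: [0.3, 0.4, -3.9]
gripper_width: 61.6
gripper_force: 40.0
```

Request:
step_arm([
  [0, 0, 0, 0, 30, 0, 0],
  [0, 0, 0, 0, -30, 0, 0],
  [0, 0, 0, 0, -30, 0, 0],
  [0, 0, 0, 0, 30, 0, 0],
  [0, 0, 0, 35, 0, 0, 0],
  [0, 0, 0, -35, 0, 0, 0],
  [0, 0, 0, 35, 0, 0, 0],
  [0, 0, 0, -35, 0, 0, 0],
])

```text
time_s: 26.25
ee_pos: [577.3, -14.1, 122.6]
ee_rot: [179.8, -0.8, -169.6]
force: [1.5, -0.5, -3.9]
gripper_width: 61.8
gripper_force: 40.0
```

Request:
step_arm([
  [0, 6, 0, 0, 0, 0, 0],
  [0, 0, 0, 0, 0, 0, 0],
  [0, 0, 0, 0, 0, 0, 0],
  [0, 0, 0, 0, 0, 0, 0],
  [0, 0, 0, 0, 0, 0, 0],
  [0, 0, 0, 0, 0, 0, 0],
  [0, 0, 0, 0, 0, 0, 0],
  [0, 0, 0, 0, 0, 0, 0],
])

```text
time_s: 27.25
ee_pos: [585.7, -13.8, 125.2]
ee_rot: [180.0, -6.0, -169.5]
force: [0.0, -0.6, -3.5]
gripper_width: 61.5
gripper_force: 40.0
```

```bash
python3 av.py
```

```text
27.25 [  -0.2 -106.3  125.2] [ 180.     -6.   -169.54] 61.5 40.0
F [ 0.09  0.02 -3.48] [0.44 0.46 0.36] T [ 0.0349 -0.1394  0.0051] [0.017 0.03  0.033] [  -0.2 -106.3  125.1]
```

Request:
step_arm([
  [0, -6, 0, 0, 0, 0, 0],
  [0, -6, 0, 0, 0, 0, 0],
  [0, 0, 0, 0, 0, 0, 0],
  [0, 0, 0, 0, 0, 0, 0],
  [0, 0, 0, 0, 0, 0, 0],
  [0, 0, 0, 0, 0, 0, 0],
  [0, 0, 0, 0, 0, 0, 0],
  [0, 0, 0, 0, 0, 0, 0],
])

```text
time_s: 28.95
ee_pos: [585.8, -13.7, 125.0]
ee_rot: [180.0, 6.0, -169.5]
force: [-0.0, -0.4, -2.9]
gripper_width: 61.6
gripper_force: 40.0
```

```bash
python3 av.py
```

```text
28.95 [-1.000e-01 -1.063e+02  1.250e+02] [ 179.99    5.99 -169.53] 61.6 40.0
F [ 0.11 -0.01 -3.47] [0.31 0.6  0.5 ] T [ 0.0184  0.1306 -0.0136] [0.036 0.033 0.033] [  -0.2 -106.3  125.2]
```

The tilt test adds a pendulum torque that a rolling part would partly cancel. The left case gave 0.155 N·m, against 0.247 for the middle and 0.270 for the right. So the left case holds the loose part. I'll put the right case back and recheck the left one.

Request:
step_arm([
  [0, 6, 0, 0, 1, 20, 0],
  [0, 0, 0, 0, 0, 30, 0],
  [0, 0, 0, 0, 0, 25, 0],
  [0, 0, 0, 0, 0, 15, 0],
  [0, 0, 0, 0, 0, 7, 0],
  [0, 0, 0, 0, 0, 2.5, 0],
  [0, 0, 0, 0, 0, 0, 0],
  [0, 0, 0, 0, 0, 0, 0.9],
])

```text
time_s: 30.65
ee_pos: [588.6, -12.5, 27.0]
ee_rot: [-180.0, 0.2, -169.5]
force: [0.2, -0.1, -0.6]
gripper_width: 68.6
gripper_force: 0.0
```

```bash
python3 st.py 1
```

```text
30.65 [   2.9 -105.6   27. ] [-1.7997e+02  1.6000e-01 -1.6954e+02] 68.6 0.0
30.65 F [ 0.14 -0.13 -0.61] T [ 0.0199 -0.0472 -0.0113] [   2.9 -105.6   27. ]
```

Request:
step_arm([
  [0, 0, 0, 0, 0, 0, 0.9],
  [0, 0, 0, 0, 0, -30, 0.9],
  [0, 0, 0, 0, 0, -45, 0.9],
  [0, 0, 0, 0, 50, -10, 0.9],
  [0, 0, 0, 0, 55, 0, 0.9],
  [0, 0, 0, 0, 55, 0, 0.9],
  [0, 0, 0, 0, 49, 0, 0.9],
  [0, 0, 0, 0, 0, 5, 0.9],
])

```text
time_s: 31.7
ee_pos: [549.4, 196.2, 106.5]
ee_rot: [179.9, 0.1, -169.3]
force: [-0.8, -0.5, 0.2]
gripper_width: 82.4
gripper_force: 0.0
```

```bash
python3 st.py 1
```

```text
31.7 [  2.3 106.8 106.5] [ 1.7995e+02  1.2000e-01 -1.6928e+02] 82.4 0.0
31.7 F [-0.87 -0.32  0.24] T [-0.0004  0.0228 -0.0219] [  2.3 106.8 106.5]
```

Request:
step_arm([
  [0, 0, 0, 0, -1.8, 5, 0.9],
  [0, 0, 0, 0, 0, 30, 0.9],
  [0, 0, 0, 0, 0, 28, 0.9],
  [0, 0, 0, 0, 0, 14, 0.9],
  [0, 0, 0, 0, 0, 6, 0.9],
  [0, 0, 0, 0, 0, 0, 0],
  [0, 0, 0, 0, 0, 0, 0],
  [0, 0, 0, 0, 0, 0, 0],
])

```text
time_s: 32.75
ee_pos: [550.6, 191.8, 23.7]
ee_rot: [180.0, 0.1, -169.5]
force: [-1.1, 1.0, 2.1]
gripper_width: 61.8
gripper_force: 40.0
```

```bash
python3 st.py 1
```

```text
32.75 [  2.6 102.2  23.7] [ 1.7997e+02  1.2000e-01 -1.6955e+02] 61.8 40.0
32.75 F [-0.89  1.21  2.11] T [ 0.1057 -0.023  -0.1003] [  2.6 102.2  23.7]
```

Request:
step_arm([
  [0, 0, 0, 0, 0, -15, 0],
  [0, 0, 0, 0, 0, -30, 0],
  [0, 0, 0, 0, 0, -35, 0],
  [0, 0, 0, 0, 0, -40, 0],
  [0, 8, 0, 0, 0, -40, 0],
  [0, 0, 0, 0, 0, 0, 0],
  [0, 0, 0, 0, 0, 0, 0],
  [0, 0, 0, 0, 0, 0, 0],
])

```text
time_s: 33.8
ee_pos: [548.3, 190.9, 181.1]
ee_rot: [-180.0, -8.2, -169.5]
force: [-0.0, 0.7, -3.8]
gripper_width: 61.7
gripper_force: 40.0
```

Request:
step_arm([
  [0, 0, 0, 0, 0, 0, 0],
  [0, -4, 0, 0, 0, 0, 0],
  [0, -4, 0, 0, 0, 0, 0],
  [0, 0, 0, 0, 0, 0, 0],
  [0, 0, 0, 0, 0, 0, 0],
  [0, 0, 0, 0, 0, 0, 0],
  [0, 0, 0, 0, 0, 0, 0],
  [0, 0, 0, 0, 0, 0, 0],
])

```text
time_s: 34.8
ee_pos: [550.1, 191.3, 182.6]
ee_rot: [180.0, -0.0, -169.5]
force: [0.0, 0.2, -3.5]
gripper_width: 62.2
gripper_force: 40.0
```

```bash
python3 av.py
python3 - <<'E'
from workcell import *
import cv2,numpy as np
a=grab_frame("top")["image"][150:300,222:422];b=grab_frame("side")["image"][175:325,245:445]
cv2.imwrite('pics/l2.png',cv2.resize(np.hstack([a,b]),(800,300),interpolation=2))
E
```

```text
34.8 [  2.  101.8 182.6] [ 1.8000e+02 -2.0000e-02 -1.6954e+02] 62.2 40.0
F [ 0.06 -0.01 -3.56] [0.36 0.39 0.37] T [0.0226 0.0411 0.0165] [0.032 0.031 0.028] [  1.9 101.9 182.8]
```

View pics/l2.png

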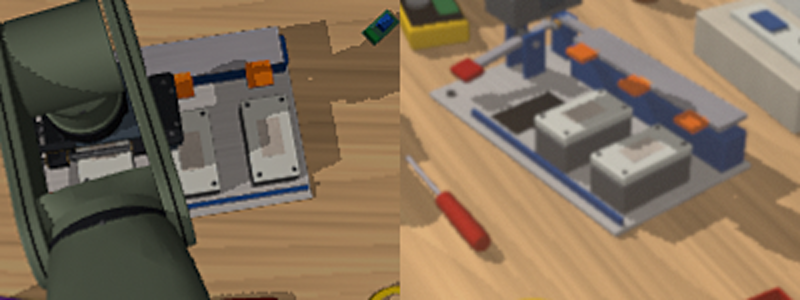

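Request:
step_arm([
  [0, -8, 0, 0, 0, 0, 0],
  [0, 0, 0, 0, 0, 0, 0],
  [0, 0, 0, 0, 0, 0, 0],
  [0, 0, 0, 0, 0, 0, 0],
  [0, 0, 0, 0, 0, 0, 0],
  [0, 4, 0, 0, 0, 0, 0],
  [0, 4, 0, 0, 0, 0, 0],
  [0, 0, 0, 0, 0, 0, 0],
])

```text
time_s: 36.6
ee_pos: [551.5, 191.6, 182.4]
ee_rot: [180.0, 0.1, -169.6]
force: [0.2, -0.0, -3.5]
gripper_width: 61.8
gripper_force: 40.0
```

```bash
python3 av.py
```

```text
36.6 [  3.5 101.9 182.4] [ 1.7999e+02  6.0000e-02 -1.6956e+02] 61.8 40.0
F [-0.07 -0.09 -3.54] [0.37 0.55 0.39] T [ 0.0141 -0.0273 -0.0004] [0.032 0.035 0.026] [  1.8 101.9 182.9]
```

The picture shows the middle and right cases upright in their slots and the lever down. The level torque flips from +0.041 to −0.027 after opposite tilts, so the left case does rattle. Carrying it to the tray.

Request:
step_arm([
  [0, 0, 0, 5, -20, 0, 0],
  [0, 0, 0, 9, -40, 0, 0],
  [0, 0, 0, 9, -40, 0, 0],
  [0, 0, 0, 9, -40, 0, 0],
  [0, 0, 0, 9, -40, 0, 0],
  [0, 0, 0, 9, -40, 0, 0],
  [0, 0, 0, 9, -40, 0, 0],
  [0, 0, 0, 9, -40, 0, 0],
])

```text
time_s: 38.3
ee_pos: [536.7, -118.4, 182.9]
ee_rot: [-180.0, -0.0, -169.6]
force: [0.8, -0.5, -4.0]
gripper_width: 61.6
gripper_force: 40.0
```

Request:
step_arm([
  [0, 0, 0, 9, -40, 0, 0],
  [0, 0, 0, 9, -40, 0, 0],
  [0, 0, 0, 9, -40, 0, 0],
  [0, 0, 0, 9, -40, 0, 0],
  [0, 0, 0, 5, -25, 0, 0],
  [0, 0, 0, 3, -15, 0, 0],
  [0, 0, 0, 1.7, -5.7, 0, 0],
  [0, 0, 0, 0, 0, 0, 0],
])

```text
time_s: 39.3
ee_pos: [530.0, -326.0, 182.7]
ee_rot: [180.0, -0.0, -169.5]
force: [0.6, 0.3, -3.7]
gripper_width: 61.7
gripper_force: 40.0
```

Run:
```python
from workcell import *
import cv2
b=grab_frame("top");cv2.imwrite('pics/e.png',b["image"]);cv2.imwrite('pics/es.png',grab_frame("side")["image"])
s=state();print(s['ee_pos'],s['ee_rot'],s['qpos'],s['gripper_force'])
```

```text
[ 530.06783619 -325.49489114  182.76297391] [ 1.79953605e+02  5.63998636e-04 -1.69479523e+02] [-3.26303506e+01  2.36914717e+01  8.59348408e+01  3.63382894e-02
  7.04050105e+01 -1.33163024e+02] 39.99900855123997
```

View pics/es.png

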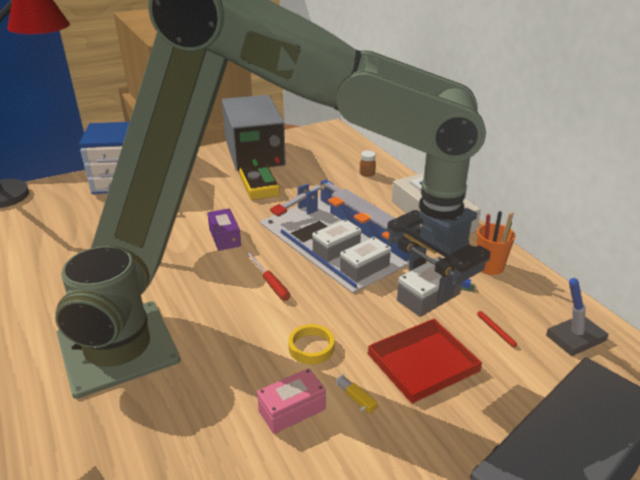

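View pics/e.png

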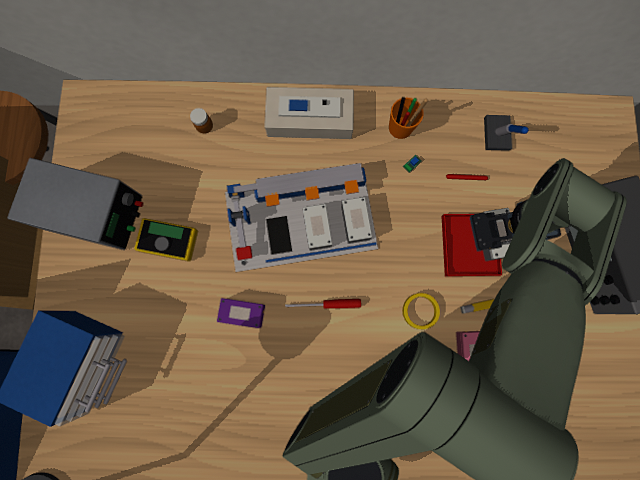

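Both views show the case held level above the tray, the middle and right cases seated, the lever down and the bystanders unmoved. One last check of the tray centre and slot estimates before handing in.

Run:
```python
from workcell import *
from h import *
S=grab_frame("side");T=grab_frame("top")
print(back(S,[(370,352),(433,321),(481,364),(415,398)],25).mean(0), back(T,(279,235),8))
```

```text
[ 525.52768813 -339.68447943   25.        ] [[548.27873633 194.04870482   8.        ]]
```

Run:
```python
from workcell import *
from h import *
from scipy.optimize import minimize
fr=[];ms=[]
for n,reg in(("top",(200,290,430,515)),("side",(310,410,355,495))):
    f=grab_frame(n);im=cv2.imread(f'pics/{n}0.png').astype(int);m=(im[...,2]>1.8*im[...,1])&(im[...,2]>1.8*im[...,0])&(im[...,2]>50)
    k=np.zeros_like(m);k[reg[0]:reg[1],reg[2]:reg[3]]=1;m&=k
    c=max(cv2.findContours(m.astype('uint8'),0,2)[0],key=cv2.contourArea);h=np.zeros((480,640),'uint8');cv2.fillConvexPoly(h,cv2.convexHull(c),1);fr.append(f);ms.append(h)
for dims in((170,150),(150,170)):
    B=np.array([[a*dims[0]/2,b*dims[1]/2,z] for a in(-1,1) for b in(-1,1) for z in(0,25)])
    def cost(p):
        e=0
        for f,m in zip(fr,ms):
            g=np.zeros((480,640),'uint8');cv2.fillConvexPoly(g,(cv2.convexHull(proj(f,rack([p[0],p[1],p[2]/500],B)).astype('float32'))*16).astype(int),1,shift=4);e+=(g!=m).sum()
        return float(e)
    o=minimize(cost,[530,-331,0],method='Nelder-Mead',options=dict(initial_simplex=[[530,-331,0],[540,-331,5],[530,-320,-5],[522,-340,20]]));print(dims,o.x,o.fun,[m.sum() for m in ms])
```

```text
(170, 150) [ 531.82621711 -329.68166714    6.14092348] 281.0 [np.uint64(3626), np.uint64(5609)]
(150, 170) [ 531.25039416 -322.72156684   -3.61928201] 1770.0 [np.uint64(3626), np.uint64(5609)]
```

Request:
step_arm([
  [0, 0, 0, -0.5, -2, 0, 0],
  [0, 0, 0, -0.5, -2.5, 0, 0],
  [0, 0, 0, 0, 0, 0, 0],
  [0, 0, 0, 0, 0, 0, 0],
  [0, 0, 0, 0, 0, 0, 0],
  [0, 0, 0, 0, 0, 0, 0],
  [0, 0, 0, 0, 0, 0, 0],
  [0, 0, 0, 0, 0, 0, 0],
])

```text
time_s: 40.6
ee_pos: [531.7, -330.8, 182.7]
ee_rot: [180.0, 0.0, -169.5]
force: [0.7, -0.4, -4.0]
gripper_width: 61.7
gripper_force: 40.0
```

```bash
python3 -c "
from workcell import *
s=state();print(s['ee_pos'],s['ee_rot'],s['gripper_force'],abs(s['qvel']).max());job_done()"
```

```text
[ 531.72756541 -330.84949264  182.73333067] [ 1.79994527e+02  2.10258608e-03 -1.69539406e+02] 39.99887980520725 0.07082466788202198
the job is handed in; nothing more can be done
```

The left case is the one that rattles; it is held level and still about 14 cm above the middle of the red tray, the middle and right cases are back upright in their slots, the lever is latched down, and the job was handed in at 40.6 s.

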